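Make up a care-kit set: flask in the vee cradle, tins in a capped stack

ROBOT

A 6-joint arm with a two-finger parallel gripper is mounted at the origin on the work surface. World frame = base frame: x ahead of the robot, y to its left, z up, the work surface at z = 0. Lengths are in mm, angles in rad, forces in N, time in s.
With the tool pointing down it reaches from about 350 to 775 mm from the base axis. Payload 7.3 kg.
Tool frame: the origin (TCP) lies at the very end of the fingers, on their centre line; the grasp point (between the pads) lies 19 mm behind it; x points along the fingers, z is the direction in which the jaws open and shut, and the axes are right-handed (so a half turn about x gives the same grasp; the last joint's range is limited). The gripper opens to 92 mm and grips with 3 to 60 N. Pads are 19 mm wide; open, the fingers measure 130 mm over their backs; the gripper's body (75 mm by 190 mm) begins 47 mm behind the grasp point.
Start: joints at [1.008, 0.342, 1.524, -0, 1.275, -0.146], TCP at [212.529, 480.083, 190.941] pointing down, gripper open.
Joint ranges: [-2.53, 2.53], [-0.77, 2.02], [0.04, 2.7], [-1, 4.14], [0.28, 2.66], [-3.11, 3.11]. Speed limits (rad/s): [2.57, 2.57, 3.14, 3.14, 3.14, 3.14].

INTERFACE

Orientations are given as [roll, pitch, yaw] about the fixed x, y, z axes, in that order (R = Rz(yaw) Ry(pitch) Rx(roll)).
In Python, from plant import * gives the robot as it stands.
- The arm moves only by the tool carry_out, never from a script. Its argument "rows" is a list of rows, each a list of 4 numbers: the shift along the world's x, y, z in mm, then the turn about the world's z in degrees. In form: [[x, y, z, twist], ...]. A call has 1 to 20 rows; each row is the pose to reach, as a shift and turn from the pose measured when the call began; what a row does not reach only later rows make up. A row lasts 1/12 s, in which the tool goes at most 41.7 mm and 7.16 degrees, less where a joint would pass 70% of its speed; a pose out of reach is approached as far as the arm can. A call with a gripper value outside its range is refused whole. "hand" is the finger opening in mm, from 0 to 91.8, set as the call begins (left out, the last holds). The fingers move at their own pace and stop on an object; the grip force is fixed at half the most. Time passes only in rows, so rows that repeat a pose let the fingers close. It gives the time, the measured TCP pose, the force and the opening at its end, in the units of the state.
- get_obs(): the state, without advancing time (a new reading comes with each control period).
- capture(name): name is "side" or "top"; returns the picture (384x512x3 uint8, red, green, blue); there is no depth.
- camera_info(name): a dict with "camera_matrix" (3x3 intrinsics, pixels), "pose" (4x4, takes a point from camera to world coordinates). Camera axes: x right, y down, z forward; pixel columns grow to the right and rows downward; lengths in mm; the calibration is good to about 2 mm. A picture is of the moment at which its call begins. camera_info takes no time and is no camera call.
- close_job(): hands the job in, once; it reports no verdict.
The state is a dict: "time": time; "joint_positions": joint angles; "dq": joint speeds; "tau": joint torques, N m; "tool_pos": TCP position; "tcp_rot": TCP orientation; "contact_force": force on the tool from outside, world axes, zero at the start; "moment": the same for the moment, N m; "grip_width": finger opening in mm.
Only numpy, scipy, OpenCV 4.12 (cv2) and the standard library are available. Lean on these libraries where they do the work, as an engineer would, in place of code of your own. Each camera call takes 0.05 s, during which the arm holds its last target. There are 200 camera calls.

TASK

Make up one care-kit set. Swing the yellow hold-down arm of the cradle up until it stands upright, then roll the steel flask along the cradle's deck, without lifting it, until it drops into the vee; leave it alone to settle squarely there while the arm is still up, then close the arm fully down onto it. Stack all the round tins that are there in one straight column centred on the round white base, in any order, with the red lid disc on top, and leave the bottle, mug and snack box where they are.

Things in the scene. Friction and masses are not known exactly. Their poses are not given: they have to be found in the camera images.
- cradle: fixed wooden vee cradle, 244 long (x) by 204 wide (y). Origin: on the table under the vee's bottom line; z up, x = rolling direction, deck to vee. Deck: flat, top at z 40, from x -154 to -30, closed behind by a back stop (x -162 to -154, top z 47). Cheeks 8 thick at y +-98, top z 52, run along both sides, 188 apart inside.
- vee_seat (a point): where the flask's centre lies once settled in the 90 degree vee: cradle x 0, y 0, z 55; axes as the cradle's. The vee's bottom line is at cradle z 10; its near face ends at the deck's edge (x -30, z 40), its far face rises to x 50, z 60
- hold_hinge (a point): middle of the hold-down arm's hinge, whose axis runs along the cradle's y: at cradle x 70, y 0, z 99, on a grey post (x 66 to 82, up to z 94)
- flask_center (a point): centre of the steel drinking flask with blue band and black cap, a plain cylinder 64 in diameter and 170 long, about 0.35 kg; its own y axis is the cylinder axis. It starts lying on the cradle's deck (centre at z 72), roughly parallel to the vee, and rolls freely
- holddown (a joint): hinge of the yellow hold-down arm, rad: 0 = level, its rubber pad resting on a flask seated in the vee; grows as it opens upward towards +x of the cradle; 1.57 = upright; stops at -0.06 and 1.9. Starts partly raised (0.35 to 0.85). Stiff enough to stay where it is left; about 2 to 3 N at the knob moves it. The arm is a flat bar 26 wide, 8 thick, 140 long from the hinge towards the deck (cradle -x) when closed
- hold_knob (a point): centre of the black ball knob, 28 in diameter, on the upper side of the arm near its free end: with the arm at 0 it lies 128 from the hinge towards cradle -x and 28 above the hinge axis
- base_top (a point): centre of the top face of the fixed round white base plate, 96 in diameter, top 12 above the table
- tin1_center (a point): centre of a flat round tin, blue with aluminium top and rims, 62 in diameter, 20 thick, about 0.12 kg; z axis = disc axis. Starts flat on the table; may be absent (None)
- tin2_center (a point): centre of a flat round tin, green with aluminium top and rims, 62 in diameter, 20 thick, about 0.12 kg; z axis = disc axis. Starts flat on the table; may be absent (None)
- tin3_center (a point): centre of a flat round tin, orange with aluminium top and rims, 62 in diameter, 20 thick, about 0.12 kg; z axis = disc axis. Starts flat on the table; may be absent (None)
- tin4_center (a point): centre of a flat round tin, blue with aluminium top and rims, 62 in diameter, 20 thick, about 0.12 kg; z axis = disc axis. Starts flat on the table; may be absent (None)
- tin5_center (a point): centre of a flat round tin, green with aluminium top and rims, 62 in diameter, 20 thick, about 0.12 kg; z axis = disc axis. Starts flat on the table; may be absent (None)
- lid_center (a point): centre of the red lid disc, plain red all over, 62 in diameter, 20 thick, about 0.1 kg; z axis = disc axis. Starts flat on the table, always present
- tin1: the same tin, origin at the centre of its underside
- tin2: the same tin, origin at the centre of its underside
- tin3: the same tin, origin at the centre of its underside
- tin4: the same tin, origin at the centre of its underside
- tin5: the same tin, origin at the centre of its underside
- lid: the same lid disc, origin at the centre of its underside
- water: bystander: clear water bottle, 64 in diameter, 190 tall, standing; origin under its foot
- mug: bystander: blue mug, 80 in diameter, 95 tall; origin under its foot
- snackbox: bystander: cardboard snack box 90 x 160 x 50; origin under its centre
- flask: the same flask, origin at its centre
Mind the look-alikes: they are no part of the job. Of the things shaped like the lid, the red one is meant.

How it is judged (in metres and radians):
On the way, in this order (a step that is already met when the one before it is completed fails the run):
1. the hold-down arm is swung up out of the way (value of joint holddown above 1.25 rad), for 0.2 s.
2. the flask has settled in the vee, untouched, with the hold-down arm still open (x of flask_center in the frame of vee_seat between -0.005 and 0.005 m and z of flask_center in the frame of vee_seat below 0.005 m and y of flask_center in the frame of vee_seat between -0.02 and 0.02 m and angle between the y axis of flask_center and the y axis of vee_seat, either way round below 0.06 rad and value of joint holddown above 1 rad and linear speed of flask below 0.02 m/s and contact force between the fingers and flask below 0.1 N), for 0.2 s.
3. the hold-down arm is closed down onto the seated flask (x of flask_center in the frame of vee_seat between -0.005 and 0.005 m and z of flask_center in the frame of vee_seat below 0.005 m and y of flask_center in the frame of vee_seat between -0.02 and 0.02 m and angle between the y axis of flask_center and the y axis of vee_seat, either way round below 0.06 rad and value of joint holddown below 0.07 rad), for 0.2 s.
At the end, for the whole second after the job is handed in: The flask lies in the vee (within 5 mm across and in height, 20 mm along, 0.06 rad of parallel) with the hold-down arm closed (below 0.07 rad); every tin present and the lid lie flat (within 0.1 rad, either face up) and at rest, each within 10 mm of the base's centre line, the lid above all tins (all of step 3 and horizontal distance between each of tin1_center, tin2_center, tin3_center, tin4_center, tin5_center, lid_center and base_top below 0.01 m and linear speed of each of tin1, tin2, tin3, tin4, tin5, lid below 0.02 m/s and ((angle between tin1_center's own z axis and vertical below 0.1 rad and z of lid_center in the frame of tin1_center above 0.012 m) or (angle between tin1_center's own z axis and vertical above 3.04 rad and z of lid_center in the frame of tin1_center below -0.012 m)) and ((angle between tin2_center's own z axis and vertical below 0.1 rad and z of lid_center in the frame of tin2_center above 0.012 m) or (angle between tin2_center's own z axis and vertical above 3.04 rad and z of lid_center in the frame of tin2_center below -0.012 m)) and ((angle between tin3_center's own z axis and vertical below 0.1 rad and z of lid_center in the frame of tin3_center above 0.012 m) or (angle between tin3_center's own z axis and vertical above 3.04 rad and z of lid_center in the frame of tin3_center below -0.012 m)) and ((angle between tin4_center's own z axis and vertical below 0.1 rad and z of lid_center in the frame of tin4_center above 0.012 m) or (angle between tin4_center's own z axis and vertical above 3.04 rad and z of lid_center in the frame of tin4_center below -0.012 m)) and ((angle between tin5_center's own z axis and vertical below 0.1 rad and z of lid_center in the frame of tin5_center above 0.012 m) or (angle between tin5_center's own z axis and vertical above 3.04 rad and z of lid_center in the frame of tin5_center below -0.012 m)) and (angle between lid_center's own z axis and vertical below 0.1 rad or angle between lid_center's own z axis and vertical above 3.04 rad)); the robot touches nothing.
It fails at once if the flask is lifted more than 28 mm off the deck (height (world z) of flask_center above 0.1 m).
It fails at once if the water bottle is shifted more than 30 mm or tipped over (distance of water from where it was at the start of the episode above 0.03 m or angle between water's own z axis and vertical above 0.4 rad).
It fails at once if the mug is shifted more than 30 mm or tipped over (distance of mug from where it was at the start of the episode above 0.03 m or angle between mug's own z axis and vertical above 0.4 rad).
It fails at once if the snack box is shifted more than 30 mm or tipped over (distance of snackbox from where it was at the start of the episode above 0.03 m or angle between snackbox's own z axis and vertical above 0.4 rad).
Of tin1, tin2, tin3, tin4, tin5 only 3 to 5 are there at a start; the rules pass over those that are not, and their reading is None.
At some moment in a run one of tin1, tin2, tin3, tin4, tin5, lid may be knocked a few centimetres aside while the robot is not near it.
Once in a run the grip may slacken for a moment while it holds something.
It also fails if it takes over 210 s, if anything falls off the work surface, if the arm or the gripper's body presses on something with over 40 N, if the wrist force passes 120 N, or if a joint passes its speed limit or range.

## Working session

There is one attempt and no reset: what is moved stays moved. The work goes in short steps, Python scripts to look and compute and a tool call to move; the robot and the scene stay as the last step left them, time stands still between calls to the robot, and variables do not carry over. Pictures are saved under pics/ and viewed, about 12 in all and at most 16, crops included, and the job is handed in when it is done.

Besides the shell and the picture viewer there is one more tool, called by a JSON object that holds its "method" and its "body", one argument or row to a line. carry_out: Moves the arm, as the interface text tells. Its arguments: {"type":"object","properties":{"rows":{"type":"array"},"hand":{"type":"number"}},"required":["rows"]}

```bash
mkdir -p pics; cat > h.py <<'E'
from plant import *
import numpy as np, cv2
def snap(cam,name):
    im=np.array(capture(cam)); cv2.imwrite(f'pics/{name}.png',im[:,:,::-1]); return im
def ray(cam,u,v,z):
    c=camera_info(cam);K=np.array(c["camera_matrix"]);T=np.array(c["pose"])
    d=T[:3,:3]@np.linalg.solve(K,[u,v,1.]);o=T[:3,3]
    return o+d*(z-o[2])/d[2]
def proj(cam,P):
    c=camera_info(cam);K=np.array(c["camera_matrix"]);T=np.array(c["pose"])
    p=(np.atleast_2d(P)-T[:3,3])@T[:3,:3];q=p@K.T
    return q[:,:2]/q[:,2:]
E
python3 - <<'E'
from h import *
a=snap('top','top0');b=snap('side','side0')
for c in('top','side'):
    i=camera_info(c);print(c,np.round(i["camera_matrix"],1).tolist(),np.round(i["pose"],3).tolist())
o=get_obs();print(o)
E
```

```text
top [[419.6, 0.0, 260.2], [0.0, 419.6, 187.7], [0.0, 0.0, 1.0]] [[0.024, -0.999, 0.047, 495.413], [-1.0, -0.024, -0.003, 62.764], [0.004, -0.047, -0.999, 1303.895], [0.0, 0.0, 0.0, 1.0]]
side [[469.0, 0.0, 260.0], [0.0, 469.0, 188.6], [0.0, 0.0, 1.0]] [[-0.922, -0.227, 0.314, 37.01], [-0.387, 0.51, -0.768, 1275.416], [0.014, -0.83, -0.558, 997.312], [0.0, 0.0, 0.0, 1.0]]
{'time': 0.1, 'joint_positions': array([ 1.00797814e+00,  3.42640002e-01,  1.52491837e+00,  1.82090317e-05,
        1.27542318e+00, -1.45979911e-01]), 'dq': array([ 0.00050883, -0.00366489, -0.00175888, -0.00086134,  0.0019886 ,
        0.00024398]), 'tau': array([ 1.49301395e-03, -4.32006884e+01, -2.44693208e+01,  7.20381830e-02,
        5.26355300e-02, -1.54332389e-05]), 'tool_pos': array([212.29660756, 479.70493949, 190.32236486]), 'tcp_rot': array([ 2.98307605,  1.56940732, -2.14615652]), 'contact_force': array([ 0.55548193,  0.33026368, -0.14724421]), 'moment': array([0.06115019, 0.07457307, 0.03747864]), 'grip_width': 91.53676654816023}
```

View pics/top0.png

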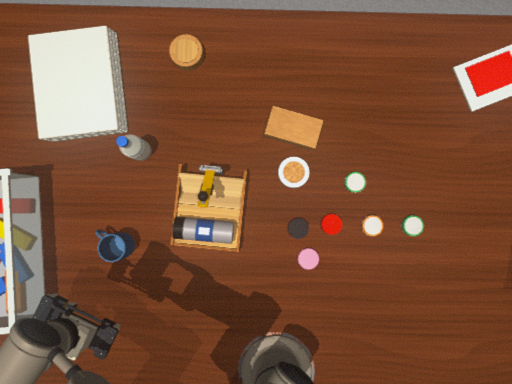

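View pics/side0.png

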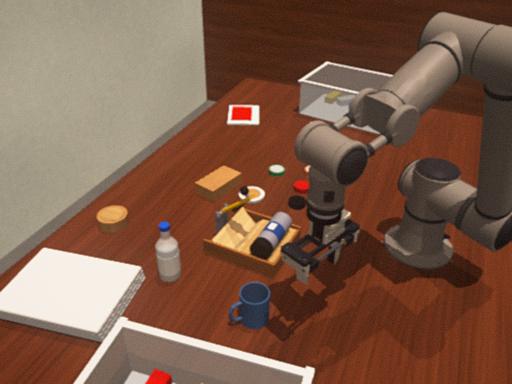

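```bash
python3 - <<'E'
import cv2,numpy as np
a=cv2.imread('pics/top0.png')
z=cv2.resize(a[150:280,160:440],None,fx=2.85,fy=2.85,interpolation=cv2.INTER_CUBIC)
cv2.imwrite('pics/z0.png',z)
E
```

```text
(no output)
```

View pics/z0.png

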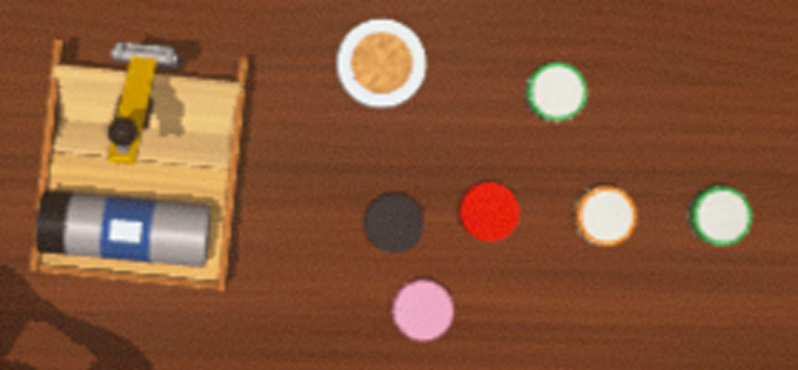

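```bash
cat >> h.py <<'E'
from scipy.optimize import least_squares
def discs(im,z=20):
    hsv=cv2.cvtColor(im,cv2.COLOR_RGB2HSV);H,S,V=[hsv[...,i].astype(int) for i in range(3)]
    m={'green':(H>50)&(H<90)&(S>90)&(V>60),'orange':(H>8)&(H<22)&(S>150)&(V>170),'red':((H<5)|(H>175))&(S>210)&(V>150),'blue':(H>100)&(H<125)&(S>120)&(V>60),
       'white':(S<45)&(V>170)}
    out=[]
    for k,q in m.items():
        n,l,st,ce=cv2.connectedComponentsWithStats(cv2.dilate(q.astype(np.uint8),np.ones((2,2))) if k in('green','orange','blue') else q.astype(np.uint8))
        for i in range(1,n):
            x,y,w,h,A=st[i]
            if 12<w<36 and 12<h<36:
                out.append((k,x+w/2-.5,y+h/2-.5,w,h,A,np.round(ray('top',x+w/2-.5,y+h/2-.5,z),0)[:2].tolist()))
    return out
E
python3 - <<'E'
from h import *
im=cv2.imread('pics/top0.png')[:,:,::-1].copy()
for d in discs(im): print(d)
zp=lambda x,y:np.array([x,y])/2.85+[160,150]
# cradle
M=[(82,98,52),(82,-98,52),(-162,98,52),(-162,-98,52)]
px=[zp(57,42),zp(244,60),zp(36,270),zp(222,288)]
def W(p,m): 
    c,s=np.cos(p[2]/100),np.sin(p[2]/100);m=np.array(m,float)
    return np.c_[p[0]+c*m[:,0]-s*m[:,1],p[1]+s*m[:,0]+c*m[:,1],m[:,2]]
f=lambda p:(proj('top',W(p,M))-px).ravel()
r=least_squares(f,[480,250,0]);print('cradle',r.x,'res',np.round(f(r.x),1), 'post',[np.round((proj('top',W(r.x,[q]))-[160,150])*2.85) for q in [(74,0,94),(-154,0,47),(-30,98,40),(-30,-98,40)]])
p=r.x
# knob
kp=zp(123,131)
g=lambda t:(proj('top',W(p,[(70-128*np.cos(t[0])+28*np.sin(t[0]),0,99+128*np.sin(t[0])+28*np.cos(t[0]))]))[0]-kp)
k=least_squares(g,[.6]);t=k.x[0];print('theta',t,g(k.x),'knob',W(p,[(70-128*np.cos(t)+28*np.sin(t),0,99+128*np.sin(t)+28*np.cos(t))]))
# flask silhouette ends (zoom): centre points of both ends
for q in [(40,222),(210,238),(125,231)]:print('flask',ray('top',*zp(*q),72))
for q in [(381,63)]:print('base',ray('top',*zp(*q),12))
E
```

```text
('green', np.float64(355.5), np.float64(182.0), np.int32(22), np.int32(21), np.int32(138), [580.0, -233.0])
('green', np.float64(413.0), np.float64(225.5), np.int32(23), np.int32(22), np.int32(156), [451.0, -411.0])
('orange', np.float64(185.5), np.float64(50.0), np.int32(34), np.int32(33), np.int32(614), [979.0, 301.0])
('orange', np.float64(294.0), np.float64(172.0), np.int32(21), np.int32(21), np.int32(337), [607.0, -44.0])
('orange', np.float64(373.0), np.float64(226.0), np.int32(23), np.int32(21), np.int32(135), [447.0, -289.0])
('red', np.float64(331.0), np.float64(224.0), np.int32(21), np.int32(21), np.int32(333), [450.0, -160.0])
('blue', np.float64(204.5), np.float64(231.5), np.int32(18), np.int32(20), np.int32(230), [418.0, 225.0])
('white', np.float64(293.0), np.float64(172.0), np.int32(31), np.int32(31), np.int32(372), [607.0, -41.0])
('white', np.float64(355.5), np.float64(182.0), np.int32(18), np.int32(17), np.int32(233), [580.0, -233.0])
('white', np.float64(372.5), np.float64(225.0), np.int32(16), np.int32(17), np.int32(221), [450.0, -287.0])
('white', np.float64(413.0), np.float64(225.0), np.int32(17), np.int32(17), np.int32(235), [453.0, -411.0])
cradle [531.044414   206.95605641  -6.77433886] res [ 0.4 -0.7  0.  -1.  -0.5  1.   0.1  0.7] post [array([[146.,  52.]]), array([[130., 273.]]), array([[ 50., 147.]]), array([[235., 163.]])]
theta 0.7078364231482634 [ 0.25530572 -0.00033717] knob [[522.01991215 207.56834366 203.49807946]]
flask [429.82837823 307.89019579  72.        ]
flask [417.56298883 133.15083529  72.        ]
flask [422.67404632 220.4890055   72.        ]
base [606.95939772 -43.64122056  12.        ]
```

```bash
cat >> h.py <<'E'
from scipy.spatial.transform import Rotation as Ro
def jaw():
    o=get_obs();R=Ro.from_euler('xyz',o['tcp_rot']).as_matrix()
    a=np.degrees(np.arctan2(R[1,2],R[0,2]));return a
def st():
    o=get_obs();print('t',round(o['time'],2),'tcp',np.round(o['tool_pos'],1),'jaw',round(jaw(),1),'F',np.round(o['contact_force'],1),'w',round(o['grip_width'],1),'q6',round(o['joint_positions'][5],2))
E
python3 - <<'E'
from h import *
st()
p=[531.04,206.96];y=-.0677;c,s=np.cos(y),np.sin(y)
for t in [.708,.85,1.,1.15,1.3,1.45,1.55]:
    x=70-128*np.cos(t)+28*np.sin(t);z=99+128*np.sin(t)+28*np.cos(t)
    print(t,np.round([p[0]+c*x,p[1]+s*x,z-19],1))
print(proj('top',[[522,207.6,203.5]]),proj('side',[[522,207.6,203.5]]))
E
```

```text
t 0.1 tcp [212.3 479.7 190.3] jaw 66.1 F [ 0.6  0.3 -0.1] w 91.5 q6 -0.15
0.708 [522.  207.6 184.5]
0.85 [537.6 206.5 194.6]
1.0 [555.4 205.3 202.8]
1.15 [574.2 204.  208.3]
1.3 [593.6 202.7 210.8]
1.45 [613.2 201.4 210.4]
1.55 [626.2 200.5 208.6]
[[203.40080034 195.9718597 ]] [[244.97402281 190.05101122]]
```

{"method": "carry_out", "body": {
  "rows": [
    [0, 0, 40, 0],
    [0, 0, 80, 4],
    [0, 0, 110, 8],
    [28, -25, 110, 12],
    [56, -50, 110, 16],
    [84, -74, 110, 20],
    [112, -99, 110, 20],
    [140, -124, 110, 20],
    [168, -149, 110, 20],
    [197, -173, 110, 20],
    [225, -198, 110, 20],
    [253, -223, 110, 20],
    [281, -248, 110, 20],
    [310, -272, 110, 20],
    [310, -272, 110, 20],
    [310, -272, 110, 20]
  ],
  "hand": 70
}}

```text
time: 1.43
tool_pos: [523.1, 206.3, 299.1]
tcp_rot: [2.254, 1.568, -2.53]
contact_force: [0.1, 1.7, 0.1]
grip_width: 69.9
```

```bash
python3 - <<'E'
from h import *
st()
im=snap('side','s1')
cv2.imwrite('pics/s1z.png',cv2.resize(im[90:290,150:400][:,:,::-1],None,fx=3,fy=3))
E
```

```text
t 1.43 tcp [523.1 206.3 299.1] jaw 85.9 F [0.1 1.7 0.1] w 69.9 q6 -1.26
```

View pics/s1z.png

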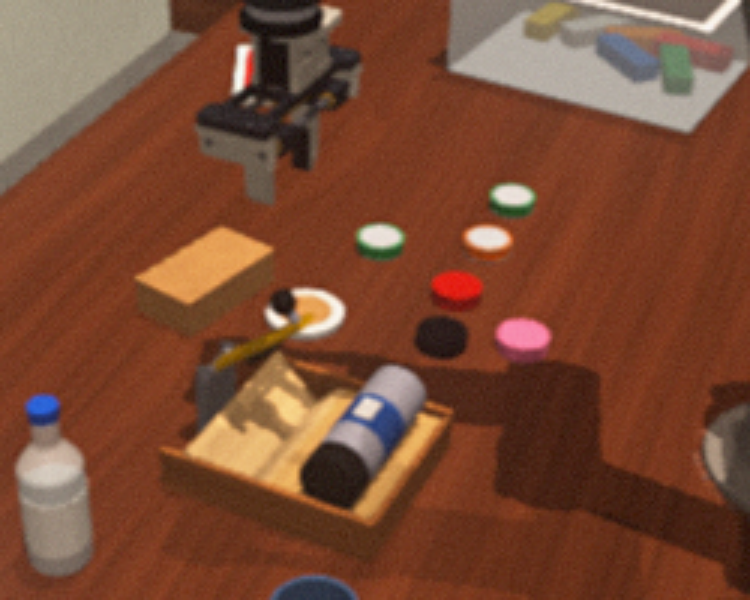

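{"method": "carry_out", "body": {
  "rows": [
    [-1, 1, -35, 0],
    [-1, 1, -70, 0],
    [-1, 1, -95, 0],
    [-1, 1, -114, 0],
    [-1, 1, -114, 0],
    [-1, 1, -114, 0]
  ],
  "hand": 70
}}

```text
time: 1.98
tool_pos: [520.0, 209.4, 185.5]
tcp_rot: [2.018, 1.567, -2.762]
contact_force: [0.2, 0.2, 1.0]
grip_width: 69.7
```

{"method": "carry_out", "body": {
  "rows": [
    [0, 0, 0, 0],
    [0, 0, 0, 0],
    [0, 0, 0, 0],
    [0, 0, 0, 0],
    [0, 0, 0, 0],
    [0, 0, 0, 0]
  ],
  "hand": 15
}}

```text
time: 2.48
tool_pos: [520.1, 209.4, 185.9]
tcp_rot: [2.039, 1.567, -2.741]
contact_force: [1.5, -0.2, -0.4]
grip_width: 35.0
```

{"method": "carry_out", "body": {
  "rows": [
    [0, 0, 0, 0],
    [0, 0, 0, 0],
    [0, 0, 0, 0],
    [0, 0, 0, 0]
  ],
  "hand": 15
}}

```text
time: 2.82
tool_pos: [520.1, 209.3, 185.9]
tcp_rot: [2.041, 1.567, -2.739]
contact_force: [0.6, -0.6, -0.2]
grip_width: 15.5
```

```bash
python3 - <<'E'
from h import *
st()
a=snap('side','s2');b=snap('top','t2')
A=cv2.resize(a[120:270,160:360],None,fx=2.9,fy=2.9,interpolation=cv2.INTER_CUBIC)[:,:,::-1]
cv2.imwrite('pics/s2z.png',A)
E
```

```text
t 2.82 tcp [520.1 209.3 185.9] jaw 86.1 F [ 0.6 -0.6 -0.2] w 15.5 q6 -1.26
```

View pics/s2z.png

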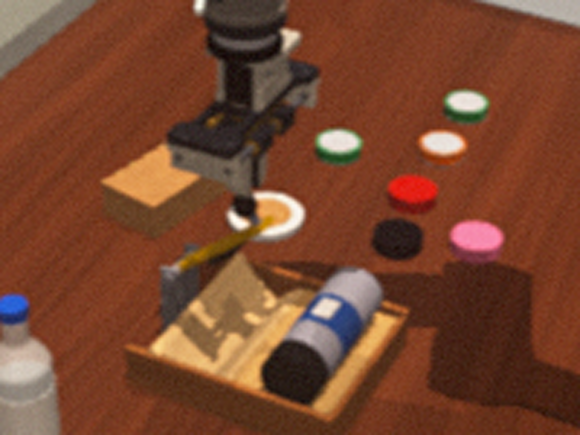

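```bash
python3 - <<'E'
from h import *
o=get_obs();P=o['tool_pos']
print('tcp side',(proj('side',P)[0]-[160,120])*2.9,'top',proj('top',P)[0])
def rd(cam,u,v):
    c=camera_info(cam);K=np.array(c["camera_matrix"]);T=np.array(c["pose"]);d=T[:3,:3]@np.linalg.solve(K,[u,v,1.]);return T[:3,3],d/np.linalg.norm(d)
a,b=rd('top',203.2,196);c,d=rd('side',244.4,190.7)
s=np.linalg.lstsq(np.c_[b,-d],c-a,rcond=None)[0];print(a+b*s[0],c+d*s[1])
b=cv2.imread('pics/t2.png');A=cv2.resize(b[150:270,150:310],None,fx=5,fy=5,interpolation=cv2.INTER_CUBIC)
S=cv2.resize(cv2.imread('pics/side0.png')[160:260,200:300],None,fx=6,fy=6,interpolation=cv2.INTER_CUBIC)
cv2.imwrite('pics/t2z.png',A)
E
```

```text
tcp side [247.44547482 218.38049113] top [203.59548973 196.84641803]
[521.96213297 208.38923031 201.4905235 ] [523.30867983 208.92611894 201.59387419]
```

View pics/t2z.png

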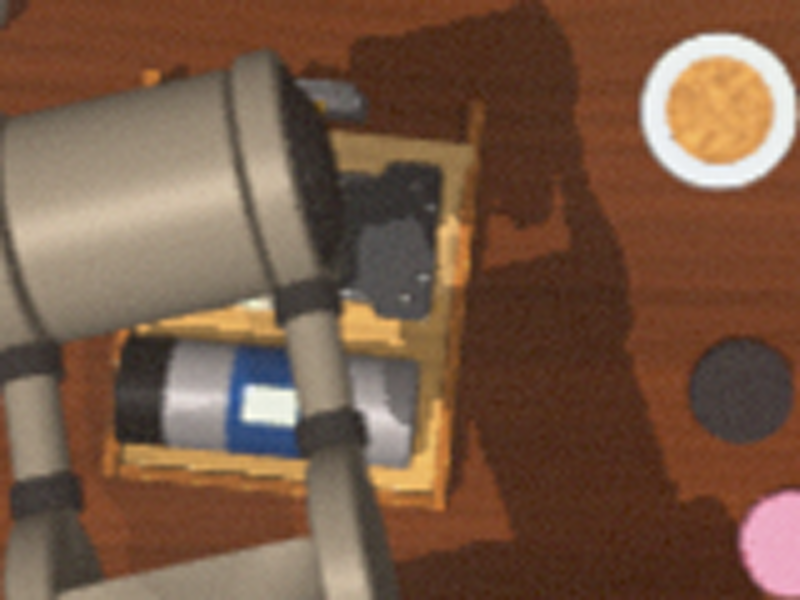

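```bash
python3 - <<'E'
from h import *
print('s1 fingertips',(proj('side',[[523,206+35,299],[523,206+54,299],[523,206-35,299]])-[150,90])*3)
b=cv2.imread('pics/s2.png');A=cv2.resize(b[150:220,210:290],None,fx=8,fy=8,interpolation=cv2.INTER_CUBIC)
print('tcp',(proj('side',[[520,209.4,186],[520,217,186],[520,236,186],[520,202,186],[522.5,208.6,201.5]])-[210,150])*8)
cv2.imwrite('pics/s2zz.png',A)
E
```

```text
s1 fingertips [[269.15212363 234.67283795]
 [260.65443154 244.30350872]
 [298.91995801 200.93612339]]
tcp [[282.80194742 362.2485509 ]
 [274.53176384 372.72351342]
 [253.55508164 399.29244719]
 [290.78954699 352.13150751]
 [277.51088348 325.85192003]]
```

View pics/s2zz.png

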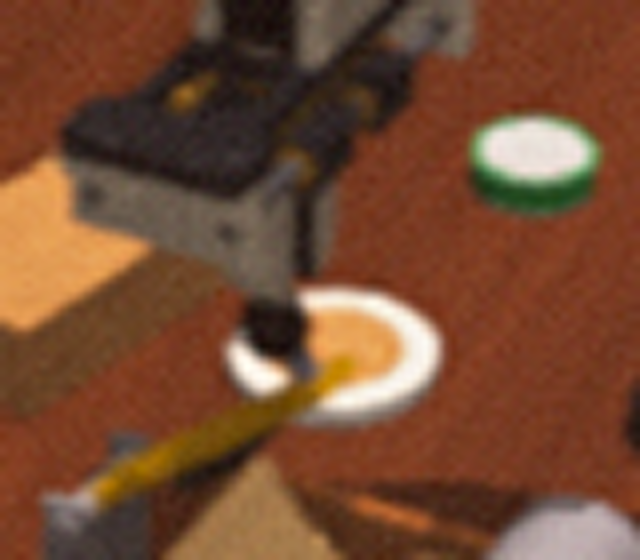

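```bash
python3 - <<'E'
from h import *
j=np.radians(66.1);d=np.array([np.cos(j),np.sin(j),0])
P=np.array([212.3,479.7,190.3])
for c in('side','top'):print(c,[np.round(proj(c,P+s*d+[0,0,z])[0]) for s in(-55,55) for z in (0,30,40)])
p=[531.04,206.96];y=-.0677;c,s=np.cos(y),np.sin(y)
print('cradle side',np.round(proj('side',[[p[0]+c*a-s*b,p[1]+s*a+c*b,52] for a in(82,-162) for b in(98,-98)])))
b=cv2.imread('pics/side0.png');cv2.imwrite('pics/s0z.png',cv2.resize(b[190:310,190:370],None,fx=4.4,fy=4.4,interpolation=cv2.INTER_CUBIC))
E
```

```text
side [array([331., 272.]), array([333., 263.]), array([333., 260.]), array([301., 294.]), array([302., 285.]), array([302., 282.])]
top [array([115., 321.]), array([111., 324.]), array([110., 325.]), array([ 78., 303.]), array([ 73., 306.]), array([ 71., 307.])]
cradle side [[204. 238.]
 [235. 206.]
 [275. 263.]
 [301. 226.]]
```

View pics/s0z.png

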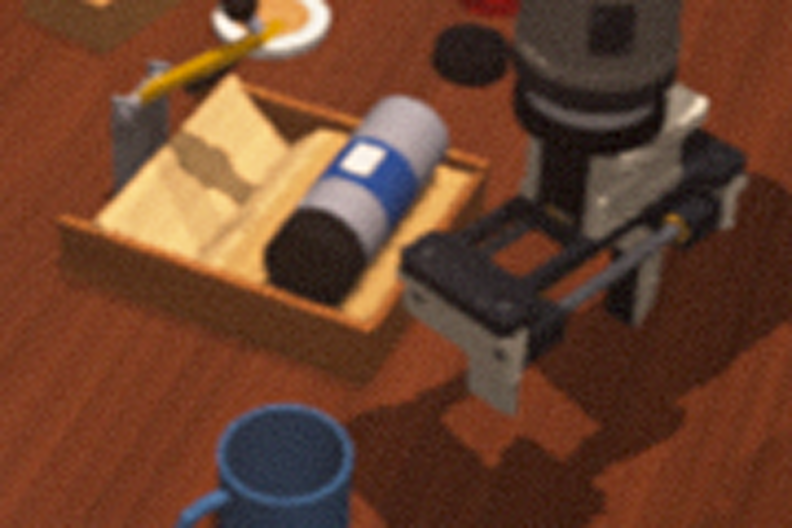

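{"method": "carry_out", "body": {
  "rows": [
    [0, 0, 0, 0],
    [0, 0, 0, 0],
    [1, -1, 0, 0],
    [2, -1, 0, 0],
    [2, -1, 0, 0],
    [2, -1, -12, 0],
    [2, -1, -22, 0],
    [2, -1, -30, 0],
    [2, -1, -30, 0]
  ],
  "hand": 60
}}

```text
time: 3.67
tool_pos: [520.9, 208.0, 153.7]
tcp_rot: [1.954, 1.563, -2.826]
contact_force: [-0.1, -0.4, 0.4]
grip_width: 59.7
```

{"method": "carry_out", "body": {
  "rows": [
    [0, 0, 0, 0],
    [0, 0, 0, 0],
    [0, 0, 0, 0],
    [0, 0, 0, 0],
    [0, 0, 0, 0],
    [0, 0, 0, 0],
    [0, 0, 0, 0],
    [0, 0, 0, 0]
  ],
  "hand": 15
}}

```text
time: 4.33
tool_pos: [521.5, 211.8, 154.2]
tcp_rot: [0.904, 1.565, 2.408]
contact_force: [1.6, 14.4, -2.7]
grip_width: 26.3
```

```bash
python3 - <<'E'
from h import *
st()
b=snap('side','s3')[:,:,::-1];A=cv2.resize(b[150:230,210:300],None,fx=7,fy=7,interpolation=cv2.INTER_CUBIC)
print('tcp',(proj('side',[[521.5,211.8,154.2],[522.5,208.6,201.5]])-[210,150])*7)
cv2.imwrite('pics/s3z.png',A)
E
```

```text
t 4.33 tcp [521.5 211.8 154.2] jaw 86.2 F [ 1.6 14.4 -2.7] w 26.3 q6 -1.26
tcp [[242.29272815 378.63431261]
 [242.82202304 285.12043003]]
```

View pics/s3z.png

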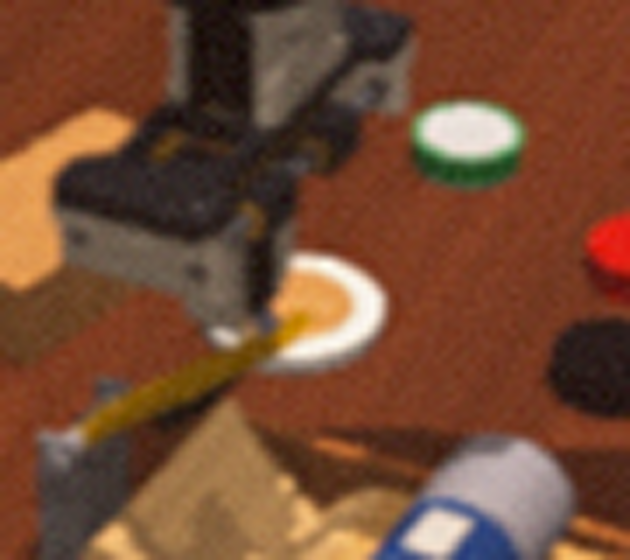

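{"method": "carry_out", "body": {
  "rows": [
    [0, 0, 0, 0],
    [8, 0, 5, 0],
    [16, -1, 10, 0],
    [25, -2, 15, 0],
    [33, -2, 18, 0],
    [43, -3, 21, 0],
    [52, -4, 24, 0],
    [62, -4, 26, 0],
    [72, -5, 26, 0],
    [81, -6, 26, 0],
    [91, -6, 26, 0],
    [98, -7, 25, 0],
    [104, -7, 24, 0],
    [104, -7, 24, 0],
    [104, -7, 24, 0]
  ]
}}

```text
time: 5.63
tool_pos: [626.4, 204.3, 178.7]
tcp_rot: [0.67, 1.566, 2.174]
contact_force: [0.2, -1.9, 3.9]
grip_width: 26.3
```

```bash
python3 - <<'E'
from h import *
st()
b=snap('side','s4')[:,:,::-1];snap('top','t4');A=cv2.resize(b[110:250,170:350],None,fx=4,fy=4,interpolation=cv2.INTER_CUBIC)
cv2.imwrite('pics/s4z.png',A)
E
```

```text
t 5.63 tcp [626.4 204.3 178.7] jaw 86.1 F [ 0.2 -1.9  3.9] w 26.3 q6 -1.31
```

View pics/s4z.png

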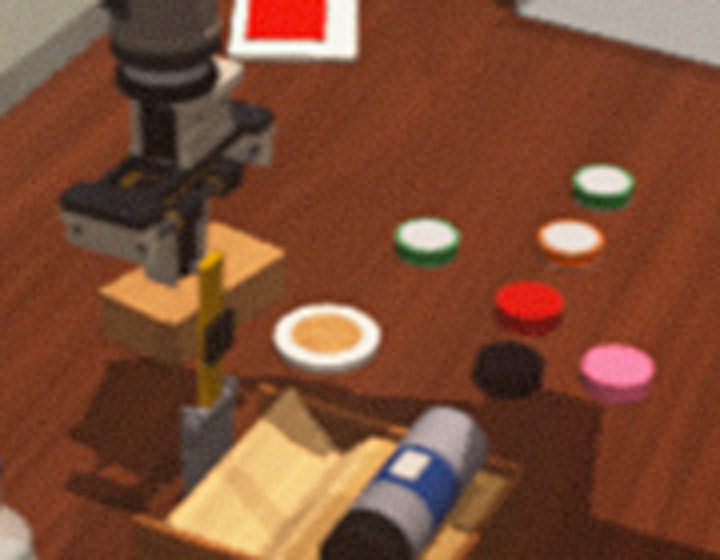

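{"method": "carry_out", "body": {
  "rows": [
    [0, 0, 0, 0],
    [0, 0, 0, 0],
    [0, 0, 0, 0],
    [0, 0, 0, 0],
    [0, 0, 25, 0],
    [0, 0, 55, 0],
    [0, 0, 80, 0],
    [-35, 3, 80, 0],
    [-75, 6, 80, 0],
    [-115, 9, 80, 0],
    [-155, 12, 80, 0],
    [-195, 15, 80, 0],
    [-230, 17, 60, 0],
    [-255, 18, 30, 0],
    [-256, 18, -10, 0],
    [-256, 18, -50, 0],
    [-256, 18, -90, 0],
    [-256, 18, -90, 0],
    [-256, 18, -90, 0]
  ],
  "hand": 91
}}

```text
time: 7.32
tool_pos: [368.8, 222.1, 88.2]
tcp_rot: [1.333, 1.563, 2.837]
contact_force: [0.5, -0.5, -0.2]
grip_width: 90.9
```

```bash
python3 - <<'E'
from h import *
st()
b=snap('side','s5')[:,:,::-1];t=snap('top','t5')[:,:,::-1];A=cv2.resize(b[130:290,190:370],None,fx=3.6,fy=3.6,interpolation=cv2.INTER_CUBIC)
cv2.imwrite('pics/s5z.png',A)
for d in discs(t[:,:,::-1].copy()): print(d)
P=get_obs()['tool_pos'];d=np.array([np.cos(np.radians(86)),np.sin(np.radians(86)),0])
print([np.round((proj('side',P+s*d+[0,0,z])[0]-[190,130])*3.6) for s in(-55,55) for z in (0,30,40)])
E
```

```text
t 7.32 tcp [368.8 222.1  88.2] jaw 86.1 F [ 0.5 -0.5 -0.2] w 90.9 q6 -1.15
('green', np.float64(355.5), np.float64(182.0), np.int32(22), np.int32(21), np.int32(138), [580.0, -233.0])
('green', np.float64(413.0), np.float64(225.5), np.int32(23), np.int32(22), np.int32(156), [451.0, -411.0])
('orange', np.float64(185.5), np.float64(50.0), np.int32(34), np.int32(33), np.int32(680), [979.0, 301.0])
('orange', np.float64(294.0), np.float64(172.0), np.int32(21), np.int32(21), np.int32(329), [607.0, -44.0])
('orange', np.float64(373.0), np.float64(225.5), np.int32(23), np.int32(22), np.int32(142), [449.0, -288.0])
('red', np.float64(331.0), np.float64(224.0), np.int32(21), np.int32(21), np.int32(325), [450.0, -160.0])
('white', np.float64(293.0), np.float64(172.0), np.int32(31), np.int32(31), np.int32(370), [607.0, -41.0])
('white', np.float64(355.5), np.float64(181.5), np.int32(18), np.int32(18), np.int32(234), [582.0, -233.0])
('white', np.float64(372.5), np.float64(225.0), np.int32(16), np.int32(17), np.int32(219), [450.0, -287.0])
('white', np.float64(413.0), np.float64(225.0), np.int32(17), np.int32(17), np.int32(236), [453.0, -411.0])
[array([380., 342.]), array([382., 314.]), array([383., 305.]), array([327., 416.]), array([328., 387.]), array([329., 378.])]
```

View pics/s5z.png

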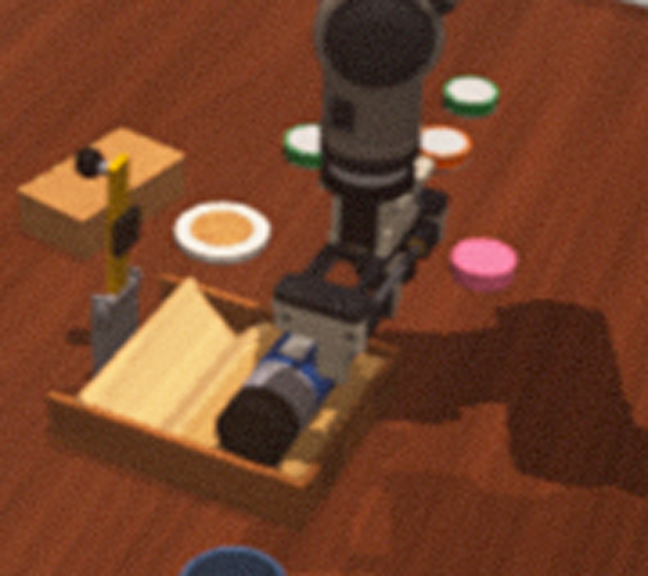

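{"method": "carry_out", "body": {
  "rows": [
    [0, 0, -20, 0],
    [0, 0, -40, 0],
    [0, 0, -50, 0],
    [0, 0, -60, 0],
    [0, 0, -60, 0]
  ]
}}

```text
time: 7.83
tool_pos: [372.4, 223.3, 31.5]
tcp_rot: [-0.146, 1.565, 1.357]
contact_force: [-1.0, 0.7, -0.3]
grip_width: 90.9
```

```bash
python3 - <<'E'
from h import *
st()
b=snap('side','s6')[:,:,::-1];A=cv2.resize(b[130:290,190:370],None,fx=3.6,fy=3.6,interpolation=cv2.INTER_CUBIC)
cv2.imwrite('pics/s6z.png',A)
E
```

```text
t 7.83 tcp [372.4 223.3  31.5] jaw 86.1 F [-1.   0.7 -0.3] w 90.9 q6 -1.15
```

View pics/s6z.png

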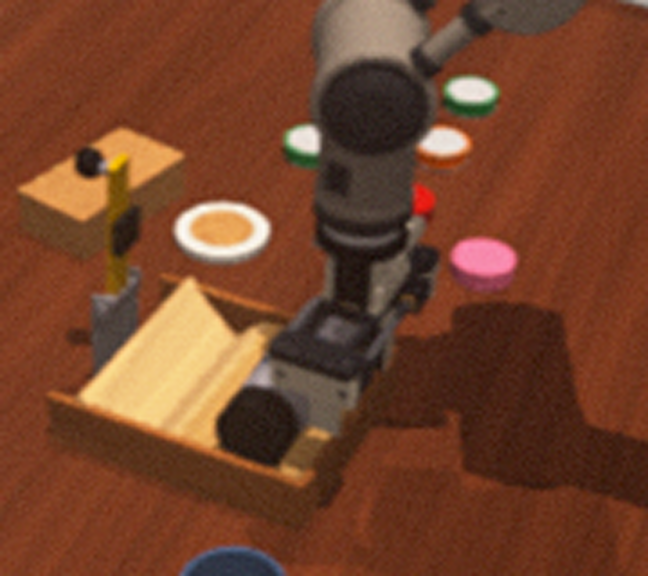

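{"method": "carry_out", "body": {
  "rows": [
    [4, 0, 0, 0],
    [8, -1, 0, 0],
    [13, -1, 0, 0],
    [18, -1, 0, 0],
    [23, -2, 0, 0],
    [28, -2, 0, 0],
    [33, -2, 0, 0],
    [38, -3, 0, 0],
    [43, -3, 0, 0],
    [48, -3, 0, 0],
    [53, -4, 0, 0],
    [58, -4, 0, 0],
    [63, -4, 0, 0],
    [68, -5, 0, 0],
    [73, -5, 0, 0],
    [78, -5, 0, 0],
    [83, -6, 0, 0],
    [88, -6, 0, 0],
    [93, -6, 0, 0],
    [97, -7, 0, 0]
  ]
}}

```text
time: 9.55
tool_pos: [470.4, 216.5, 32.1]
tcp_rot: [-0.293, 1.565, 1.21]
contact_force: [1.1, -0.6, -0.3]
grip_width: 90.7
```

```bash
cat >> h.py <<'E'
def flask_side(im):
    hsv=cv2.cvtColor(im,cv2.COLOR_RGB2HSV);H,S,V=[hsv[...,i].astype(int) for i in range(3)]
    m=((H>100)&(H<125)&(S>110)&(V>50)).astype(np.uint8)
    n,l,stt,ce=cv2.connectedComponentsWithStats(m)
    return [(stt[i].tolist(),np.round(ce[i],1).tolist()) for i in range(1,n) if stt[i][4]>25]
E
python3 - <<'E'
from h import *
st()
s=snap('side','s7');t=snap('top','t7')
print('side',flask_side(s));print('top',flask_side(t))
p=[531.04,206.96];y=-.0677;c,s=np.cos(y),np.sin(y)
for x,z in((0,55),(-109,72),(-30,72)):
  Q=[p[0]+c*x-s*6,p[1]+s*x+c*6,z+20];print(x,proj('top',Q),proj('side',Q))
E
```

```text
t 9.55 tcp [470.4 216.5  32.1] jaw 86.1 F [ 1.1 -0.6 -0.3] w 90.7 q6 -1.23
side [([159, 222, 10, 10, 83], [163.7, 226.1])]
top [([117, 136, 11, 11, 95], [121.8, 140.9]), ([201, 184, 16, 12, 104], [209.0, 188.0]), ([114, 237, 11, 16, 88], [119.4, 243.7]), ([0, 243, 5, 22, 83], [2.2, 253.2]), ([0, 277, 6, 18, 75], [1.8, 285.7])]
0 [[207.41592532 193.90153533]] [[241.69700269 223.82307918]]
-109 [[203.01586739 231.43762901]] [[272.94903874 229.7132279 ]]
-30 [[205.6903363  204.06313727]] [[250.10056424 222.3052558 ]]
```

{"method": "carry_out", "body": {
  "rows": [
    [-30, 2, 0, 0],
    [-60, 4, 0, 0],
    [-80, 5, 30, 0],
    [-80, 5, 70, 0],
    [-80, 5, 110, 0],
    [-80, 0, 150, 0],
    [-80, -30, 180, 0],
    [-80, -70, 180, 0],
    [-80, -110, 180, 0],
    [-80, -150, 180, 0],
    [-80, -190, 180, 0],
    [-80, -190, 180, 0],
    [-80, -190, 180, 0]
  ]
}}

```text
time: 10.73
tool_pos: [390.3, 24.4, 212.2]
tcp_rot: [-0.324, 1.564, 1.173]
contact_force: [-0.1, 0.3, 0.6]
grip_width: 91.1
```

```bash
python3 - <<'E'
from h import *
st()
s=snap('side','s8');t=snap('top','t8')
print('side',flask_side(s));print('top',flask_side(t))
A=cv2.resize(t[150:270,150:310],None,fx=3.3,fy=3.3,interpolation=cv2.INTER_CUBIC)
B=cv2.resize(s[150:270,180:320],None,fx=3.3,fy=3.3,interpolation=cv2.INTER_CUBIC)
A=cv2.resize(A,(400,300));B=cv2.resize(B,(400,343))[:300]
cv2.imwrite('pics/c8.png',np.hstack([A,B])[:,:,::-1])
E
```

```text
t 10.73 tcp [390.3  24.4 212.2] jaw 85.8 F [-0.1  0.3  0.6] w 91.1 q6 -1.64
side [([235, 216, 19, 17, 165], [245.1, 223.1]), ([159, 222, 11, 9, 82], [163.8, 226.0])]
top [([117, 136, 11, 11, 96], [121.9, 140.9]), ([200, 184, 18, 21, 294], [208.4, 193.9]), ([114, 236, 11, 16, 88], [119.3, 243.5]), ([0, 243, 5, 22, 83], [2.2, 253.2]), ([0, 277, 6, 18, 74], [1.8, 285.6])]
```

View pics/c8.png

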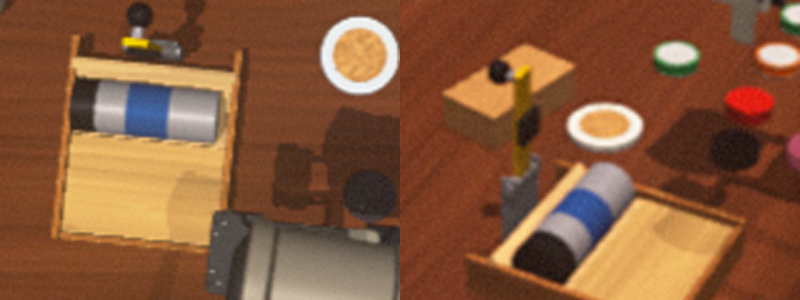

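{"method": "carry_out", "body": {
  "rows": [
    [0, 0, 45, 0],
    [30, 22, 50, 0],
    [59, 45, 50, 0],
    [89, 67, 50, 0],
    [118, 90, 50, 0],
    [148, 112, 50, 0],
    [177, 135, 50, 0],
    [207, 158, 50, 0],
    [236, 180, 50, 0],
    [236, 180, 50, 0],
    [236, 180, 50, 0]
  ],
  "hand": 65
}}

```text
time: 11.75
tool_pos: [625.9, 210.4, 259.1]
tcp_rot: [0.365, 1.565, 1.873]
contact_force: [-0.3, -0.1, -0.2]
grip_width: 64.8
```

```bash
python3 - <<'E'
from h import *
st()
p=[531.04,206.96];y=-.0677;c,s=np.cos(y),np.sin(y)
k=lambda t:np.array([c*(70-128*np.cos(t)+28*np.sin(t)),s*(70-128*np.cos(t)+28*np.sin(t)),99+128*np.sin(t)+28*np.cos(t)])
print(proj('top',k(1.55)+[*p,0]),'seen 205.6 155.6')
print([np.round(k(t)-k(1.55)).astype(int).tolist() for t in np.linspace(1.55,0,21)[1:]])
E
```

```text
t 11.75 tcp [625.9 210.4 259.1] jaw 86.4 F [-0.3 -0.1 -0.2] w 64.8 q6 -1.3
[[206.14467154 155.37263463]] seen 205.6 155.6
[[-10, 1, 2], [-20, 1, 2], [-30, 2, 2], [-40, 3, 2], [-50, 3, 0], [-60, 4, -2], [-70, 5, -5], [-79, 5, -9], [-88, 6, -14], [-97, 7, -19], [-105, 7, -25], [-113, 8, -31], [-120, 8, -38], [-127, 9, -46], [-133, 9, -54], [-138, 9, -63], [-143, 10, -72], [-147, 10, -81], [-150, 10, -91], [-153, 10, -101]]
```

{"method": "carry_out", "body": {
  "rows": [
    [0, -6, -20, 0],
    [0, -6, -50, 0],
    [0, -6, -70, 0],
    [0, -6, -80, 0],
    [0, -6, -80, 0],
    [0, -6, -80, 0]
  ],
  "hand": 65
}}

```text
time: 12.25
tool_pos: [625.6, 205.0, 180.3]
tcp_rot: [0.21, 1.565, 1.718]
contact_force: [0.0, -0.1, 0.9]
grip_width: 65.1
```

{"method": "carry_out", "body": {
  "rows": [
    [0, 0, 0, 0],
    [0, 0, 0, 0],
    [0, 0, 0, 0],
    [0, 0, 0, 0],
    [0, 0, 0, 0],
    [0, 0, 0, 0],
    [0, 0, 0, 0],
    [0, 0, 0, 0],
    [0, 0, 0, 0]
  ],
  "hand": 15
}}

```text
time: 13.0
tool_pos: [625.6, 204.5, 180.5]
tcp_rot: [0.223, 1.565, 1.731]
contact_force: [-1.2, -2.1, 1.5]
grip_width: 26.3
```

Gripped again (26.3). Close along the arc, then press.

{"method": "carry_out", "body": {
  "rows": [
    [-10, 1, 1],
    [-20, 1, 1],
    [-30, 2, 1],
    [-40, 3, 0],
    [-50, 3, -1],
    [-60, 4, -3],
    [-70, 5, -6],
    [-79, 5, -10],
    [-88, 6, -15],
    [-97, 7, -20],
    [-105, 7, -26],
    [-113, 8, -32],
    [-120, 8, -39],
    [-127, 9, -47],
    [-133, 9, -55],
    [-138, 9, -64],
    [-143, 10, -73],
    [-147, 10, -82],
    [-150, 10, -92],
    [-152, 10, -102]
  ]
}}

```text
invalid input at $.rows[0]: expected 4 numbers
```

{"method": "carry_out", "body": {
  "rows": [
    [-10, 1, 1, 0],
    [-20, 1, 1, 0],
    [-30, 2, 1, 0],
    [-40, 3, 0, 0],
    [-50, 3, -1, 0],
    [-60, 4, -3, 0],
    [-70, 5, -6, 0],
    [-79, 5, -10, 0],
    [-88, 6, -15, 0],
    [-97, 7, -20, 0],
    [-105, 7, -26, 0],
    [-113, 8, -32, 0],
    [-120, 8, -39, 0],
    [-127, 9, -47, 0],
    [-133, 9, -55, 0],
    [-138, 9, -64, 0],
    [-143, 10, -73, 0],
    [-147, 10, -82, 0],
    [-150, 10, -92, 0],
    [-152, 10, -102, 0]
  ]
}}

```text
time: 14.67
tool_pos: [472.7, 215.9, 78.3]
tcp_rot: [0.266, 1.563, 1.774]
contact_force: [-4.2, 4.7, 24.4]
grip_width: 26.5
```

{"method": "carry_out", "body": {
  "rows": [
    [0, 0, -1, 0],
    [0, 0, -2, 0],
    [0, 0, -4, 0],
    [0, 0, -4, 0],
    [0, 0, -4, 0]
  ]
}}

```text
time: 15.08
tool_pos: [472.9, 216.0, 77.1]
tcp_rot: [0.026, 1.563, 1.534]
contact_force: [-7.4, -3.9, 23.9]
grip_width: 26.0
```

{"method": "carry_out", "body": {
  "rows": [
    [0, 0, 0, 0],
    [0, 0, 0, 0],
    [0, 0, 0, 0],
    [0, 0, 0, 0],
    [0, 0, 10, 0],
    [0, 0, 40, 0],
    [0, 0, 80, 0],
    [0, 0, 110, 0],
    [10, -38, 110, 0],
    [19, -76, 110, 0],
    [28, -114, 110, 0],
    [37, -152, 110, 0],
    [46, -190, 110, 0],
    [55, -228, 110, 0],
    [64, -266, 110, 0],
    [73, -304, 110, 0],
    [82, -342, 110, 0],
    [91, -380, 110, 0],
    [100, -418, 110, 0],
    [107, -445, 110, 0]
  ],
  "hand": 84
}}

```text
time: 16.75
tool_pos: [579.9, -232.4, 187.3]
tcp_rot: [0.009, 1.563, 1.516]
contact_force: [1.1, 0.4, 0.3]
grip_width: 84.0
```

```bash
python3 - <<'E'
from h import *
st()
s=snap('side','s9');t=snap('top','t9')
for d in discs(t): print(d)
print(flask_side(t)[:3])
A=t[150:270,150:310];A=cv2.resize(A,(400,300),interpolation=cv2.INTER_CUBIC);B=cv2.resize(s[120:270,190:390],(400,300),interpolation=cv2.INTER_CUBIC)
cv2.imwrite('pics/c9.png',np.hstack([A,B])[:,:,::-1])
E
```

```text
t 16.75 tcp [ 579.9 -232.4  187.3] jaw 86.3 F [1.1 0.4 0.3] w 84.0 q6 -2.02
('green', np.float64(412.0), np.float64(221.0), np.int32(21), np.int32(13), np.int32(75), [465.0, -408.0])
('orange', np.float64(185.5), np.float64(50.0), np.int32(34), np.int32(33), np.int32(662), [979.0, 301.0])
('orange', np.float64(294.0), np.float64(172.0), np.int32(21), np.int32(21), np.int32(334), [607.0, -44.0])
('white', np.float64(293.0), np.float64(172.0), np.int32(31), np.int32(31), np.int32(358), [607.0, -41.0])
('white', np.float64(412.5), np.float64(224.5), np.int32(16), np.int32(16), np.int32(181), [454.0, -409.0])
[([117, 136, 11, 11, 96], [121.9, 140.9]), ([213, 186, 5, 18, 36], [215.1, 194.8]), ([115, 236, 10, 16, 75], [119.4, 243.7])]
```

View pics/c9.png

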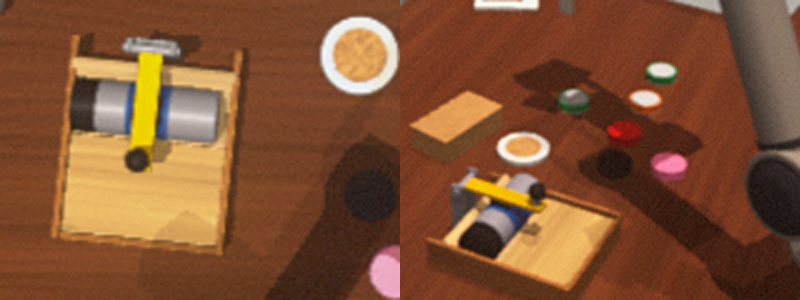

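{"method": "carry_out", "body": {
  "rows": [
    [1, 3, -40, 0],
    [1, 3, -80, 0],
    [1, 3, -120, 0],
    [1, 3, -160, 0],
    [1, 3, -180, 0],
    [1, 3, -195, 0],
    [1, 3, -205, 0],
    [1, 3, -205, 0]
  ]
}}

```text
time: 17.52
tool_pos: [579.8, -229.1, -20.4]
tcp_rot: [0.412, 1.561, 1.916]
contact_force: [-0.2, 0.0, 0.4]
grip_width: 83.8
```

```bash
python3 - <<'E'
from h import *
st()
s=snap('side','s10')
cv2.imwrite('pics/c10.png',cv2.resize(s[110:220,220:350],None,fx=6,fy=5.4,interpolation=cv2.INTER_CUBIC)[:,:,::-1])
p=[531.04,206.96];y=-.0677;c,s=np.cos(y),np.sin(y)
for t in(0,.1,.2):
  x=70-128*np.cos(t)+28*np.sin(t);print(t,proj('top',[p[0]+c*x,p[1]+s*x,99+128*np.sin(t)+28*np.cos(t)]))
hsv=cv2.cvtColor(cv2.imread('pics/t9.png'),cv2.COLOR_BGR2HSV)[205:222,195:214]
yy,xx=np.where(hsv[...,2]<60);print('knob seen',xx.mean()+195,yy.mean()+205,len(xx))
P=get_obs()['tool_pos'];print((proj('side',[P+[0,q,z] for q in(-51,51) for z in(0,30,35,40)])-[220,110])*[6,5.4])
E
```

```text
t 17.52 tcp [ 579.8 -229.1  -20.4] jaw 86.2 F [-0.2  0.   0.4] w 83.8 q6 -2.01
0 [[205.28207356 214.13005626]]
0.1 [[204.82575054 212.96515474]]
0.2 [[204.42288464 211.32039681]]
knob seen 203.33333333333334 213.66666666666666 9
[[365.71345619 328.31039437]
 [367.45047894 294.56775397]
 [367.74293655 288.88660091]
 [368.03624797 283.18886222]
 [311.12331022 395.24218812]
 [312.43734761 360.67025542]
 [312.65868379 354.84696628]
 [312.88069378 349.00594948]]
```

View pics/c10.png

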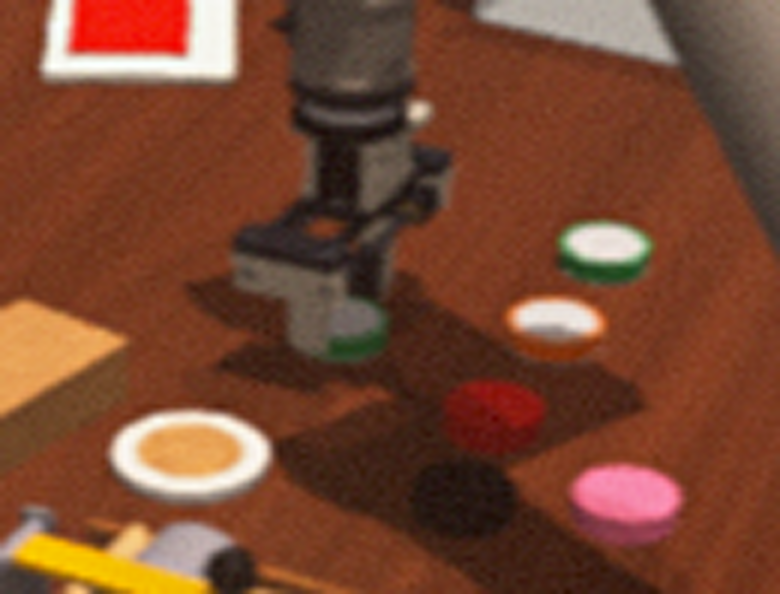

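{"method": "carry_out", "body": {
  "rows": [
    [0, 0, -3, 0],
    [0, 0, -6, 0],
    [0, 0, -8, 0],
    [0, 0, -8, 0]
  ]
}}

```text
time: 17.9
tool_pos: [580.8, -229.8, -26.5]
tcp_rot: [0.156, 1.563, 1.66]
contact_force: [0.0, 0.6, -0.6]
grip_width: 84.2
```

{"method": "carry_out", "body": {
  "rows": [
    [0, 0, -1, 0],
    [0, 0, -2, 0],
    [0, 0, -3, 0],
    [0, 0, -3, 0]
  ]
}}

```text
time: 18.23
tool_pos: [580.7, -229.8, -29.6]
tcp_rot: [0.174, 1.563, 1.678]
contact_force: [0.1, 1.1, -0.3]
grip_width: 84.0
```

{"method": "carry_out", "body": {
  "rows": [
    [0, 0, -1, 0],
    [0, 0, -2, 0],
    [0, 0, -3, 0],
    [0, 0, -3, 0]
  ]
}}

```text
time: 18.57
tool_pos: [580.5, -229.7, -32.9]
tcp_rot: [0.224, 1.563, 1.728]
contact_force: [-0.8, -0.3, -1.4]
grip_width: 84.2
```

{"method": "carry_out", "body": {
  "rows": [
    [0, 0, -1, 0],
    [0, 0, -2, 0],
    [0, 0, -3, 0],
    [0, 0, -3, 0]
  ]
}}

```text
time: 18.9
tool_pos: [580.6, -229.7, -35.2]
tcp_rot: [0.204, 1.563, 1.708]
contact_force: [-1.5, 0.0, 4.4]
grip_width: 83.8
```

{"method": "carry_out", "body": {
  "rows": [
    [0, 0, 4, 0],
    [0, 0, 4, 0]
  ]
}}

```text
time: 19.07
tool_pos: [581.1, -230.0, -30.4]
tcp_rot: [0.052, 1.564, 1.556]
contact_force: [-0.1, -1.0, 0.2]
grip_width: 84.1
```

{"method": "carry_out", "body": {
  "rows": [
    [0, 0, 0, 0],
    [0, 0, 0, 0],
    [0, 0, 0, 0],
    [0, 0, 0, 0],
    [0, 0, 0, 0],
    [0, 0, 0, 0]
  ],
  "hand": 45
}}

```text
time: 19.57
tool_pos: [581.0, -229.9, -30.6]
tcp_rot: [0.095, 1.564, 1.599]
contact_force: [-0.3, -0.8, 0.2]
grip_width: 61.3
```

{"method": "carry_out", "body": {
  "rows": [
    [0, 0, 20, 0],
    [0, 0, 55, 0],
    [0, 0, 70, 0],
    [5, 35, 70, 0],
    [10, 70, 70, 0],
    [15, 105, 70, 0],
    [20, 140, 70, 0],
    [24, 170, 70, 0],
    [26, 190, 70, 0],
    [26, 190, 50, 0],
    [26, 190, 50, 0]
  ]
}}

```text
time: 20.48
tool_pos: [604.9, -37.9, 16.6]
tcp_rot: [0.634, 1.561, 2.14]
contact_force: [-1.1, -0.2, -1.4]
grip_width: 61.5
```

{"method": "carry_out", "body": {
  "rows": [
    [0, 0, -12, 0],
    [0, 0, -24, 0],
    [0, 0, -32, 0],
    [0, 0, -36, 0],
    [0, 0, -36, 0]
  ]
}}

```text
time: 20.9
tool_pos: [604.4, -38.5, -18.9]
tcp_rot: [0.726, 1.56, 2.232]
contact_force: [-3.0, 0.7, 3.7]
grip_width: 61.0
```

{"method": "carry_out", "body": {
  "rows": [
    [3, -1, 3, 0],
    [3, -1, 3, 0],
    [3, -1, 0, 0],
    [3, -1, 0, 0]
  ]
}}

```text
time: 21.23
tool_pos: [608.0, -40.0, -18.8]
tcp_rot: [0.642, 1.561, 2.148]
contact_force: [0.6, -0.6, -0.5]
grip_width: 61.2
```

{"method": "carry_out", "body": {
  "rows": [
    [0, 0, 0, 0],
    [0, 0, 0, 0],
    [0, 0, 0, 0],
    [0, 0, 0, 0],
    [0, 0, 20, 0],
    [0, 0, 60, 0],
    [0, 0, 100, 0],
    [-15, -35, 110, 0],
    [-35, -70, 110, 0],
    [-55, -105, 110, 0],
    [-75, -140, 110, 0],
    [-95, -175, 110, 0],
    [-115, -210, 110, 0],
    [-135, -240, 110, 0],
    [-155, -245, 110, 0],
    [-157, -245, 110, 0],
    [-157, -245, 110, 0]
  ],
  "hand": 82
}}

```text
time: 22.65
tool_pos: [450.1, -285.3, 91.2]
tcp_rot: [0.632, 1.561, 2.135]
contact_force: [0.4, -0.5, 0.5]
grip_width: 82.2
```

```bash
python3 - <<'E'
from h import *
st()
t=snap('top','t11')
for d in discs(t): print(d)
print('base ctr@12',ray('top',293.2,172,12),'tin@32', ray('top',293.2,172,32))
E
```

```text
t 22.65 tcp [ 450.1 -285.3   91.2] jaw 86.1 F [ 0.4 -0.5  0.5] w 82.2 q6 -2.22
('orange', np.float64(185.5), np.float64(50.0), np.int32(34), np.int32(33), np.int32(644), [979.0, 301.0])
('red', np.float64(333.0), np.float64(222.0), np.int32(17), np.int32(17), np.int32(168), [456.0, -166.0])
('white', np.float64(293.0), np.float64(172.0), np.int32(31), np.int32(31), np.int32(373), [607.0, -41.0])
('white', np.float64(294.0), np.float64(171.0), np.int32(17), np.int32(17), np.int32(238), [610.0, -44.0])
base ctr@12 [607.24951587 -42.13883475  12.        ] tin@32 [605.51815702 -40.51481542  32.        ]
```

{"method": "carry_out", "body": {
  "rows": [
    [0, 0, -35, 0],
    [0, 0, -70, 0],
    [0, 0, -95, 0],
    [0, 0, -110, 0],
    [0, 0, -118, 0],
    [0, 0, -122, 0],
    [0, 0, -122, 0],
    [0, 0, -122, 0]
  ]
}}

```text
time: 23.37
tool_pos: [452.2, -284.9, -29.8]
tcp_rot: [0.519, 1.563, 2.025]
contact_force: [0.7, -1.0, 0.5]
grip_width: 82.1
```

{"method": "carry_out", "body": {
  "rows": [
    [0, 0, 0, 0],
    [0, 0, 0, 0],
    [0, 0, 0, 0],
    [0, 0, 0, 0],
    [0, 0, 0, 0],
    [0, 0, 0, 0]
  ],
  "hand": 45
}}

```text
time: 23.87
tool_pos: [452.6, -285.2, -29.1]
tcp_rot: [0.434, 1.564, 1.94]
contact_force: [-0.2, 2.0, 6.4]
grip_width: 61.2
```

{"method": "carry_out", "body": {
  "rows": [
    [0, 0, 15, 0],
    [0, 0, 50, 0],
    [0, 0, 85, 0],
    [20, 30, 90, 0],
    [40, 61, 90, 0],
    [60, 92, 90, 0],
    [80, 123, 90, 0],
    [100, 154, 90, 0],
    [120, 185, 90, 0],
    [138, 215, 90, 0],
    [150, 235, 90, 0],
    [157, 245, 80, 0],
    [157, 245, 60, 0],
    [157, 245, 60, 0]
  ]
}}

```text
time: 25.03
tool_pos: [606.7, -39.5, 26.5]
tcp_rot: [0.981, 1.558, 2.487]
contact_force: [-1.6, 0.1, -2.3]
grip_width: 61.1
```

```bash
python3 - <<'E'
from h import *
st()
E
```

```text
t 25.03 tcp [606.7 -39.5  26.5] jaw 86.3 F [-1.6  0.1 -2.3] w 61.1 q6 -1.7
```

{"method": "carry_out", "body": {
  "rows": [
    [3, 0, 0, 0],
    [4, 0, -8, 0],
    [4, 0, -15, 0],
    [4, 0, -20, 0],
    [4, 0, -24, 0],
    [4, 0, -24, 0]
  ]
}}

```text
time: 25.53
tool_pos: [610.6, -39.9, 2.8]
tcp_rot: [0.985, 1.559, 2.491]
contact_force: [-0.5, -0.3, -1.3]
grip_width: 61.6
```

{"method": "carry_out", "body": {
  "rows": [
    [0, 0, 0, 0],
    [0, 0, 0, 0],
    [0, 0, 0, 0],
    [0, 0, 0, 0],
    [0, 0, 20, 0],
    [0, 0, 60, 0],
    [0, 0, 100, 0],
    [-15, -38, 110, 0],
    [-30, -76, 110, 0],
    [-46, -114, 110, 0],
    [-62, -152, 110, 0],
    [-78, -190, 110, 0],
    [-94, -228, 110, 0],
    [-110, -266, 110, 0],
    [-126, -304, 110, 0],
    [-142, -340, 110, 0],
    [-157, -370, 110, 0],
    [-157, -370, 110, 0],
    [-157, -370, 110, 0]
  ],
  "hand": 82
}}

```text
time: 27.12
tool_pos: [452.5, -411.5, 112.6]
tcp_rot: [0.972, 1.558, 2.474]
contact_force: [0.3, 0.4, 0.2]
grip_width: 82.0
```

```bash
python3 - <<'E'
from h import *
st()
t=snap('top','t12');s=snap('side','s12')
for d in discs(t,52): print(d)
print('greenB@20',ray('top',413,225.2,20))
E
```

```text
t 27.12 tcp [ 452.5 -411.5  112.6] jaw 86.1 F [0.3 0.4 0.2] w 82.0 q6 -2.36
('orange', np.float64(185.5), np.float64(50.0), np.int32(34), np.int32(33), np.int32(548), [967.0, 295.0])
('white', np.float64(293.0), np.float64(172.0), np.int32(31), np.int32(31), np.int32(354), [604.0, -38.0])
('white', np.float64(294.5), np.float64(171.0), np.int32(18), np.int32(17), np.int32(231), [607.0, -43.0])
greenB@20 [ 452.36106578 -410.80892334   20.        ]
```

{"method": "carry_out", "body": {
  "rows": [
    [0, 3, -35, 0],
    [0, 3, -70, 0],
    [0, 3, -105, 0],
    [0, 3, -125, 0],
    [0, 3, -136, 0],
    [0, 3, -142, 0],
    [0, 3, -143, 0],
    [0, 3, -143, 0]
  ]
}}

```text
time: 27.88
tool_pos: [454.7, -406.4, -29.2]
tcp_rot: [0.967, 1.56, 2.474]
contact_force: [-0.3, -0.1, 0.3]
grip_width: 82.3
```

{"method": "carry_out", "body": {
  "rows": [
    [0, 0, 0, 0],
    [0, 0, 0, 0],
    [0, 0, 0, 0],
    [0, 0, 0, 0],
    [0, 0, 0, 0],
    [0, 0, 0, 0]
  ],
  "hand": 45
}}

```text
time: 28.38
tool_pos: [455.2, -407.2, -28.1]
tcp_rot: [1.027, 1.562, 2.533]
contact_force: [1.0, -0.6, 5.0]
grip_width: 61.4
```

{"method": "carry_out", "body": {
  "rows": [
    [0, 0, 15, 0],
    [0, 0, 50, 0],
    [0, 0, 85, 0],
    [10, 20, 105, 0],
    [25, 58, 110, 0],
    [41, 96, 110, 0],
    [57, 134, 110, 0],
    [73, 172, 110, 0],
    [89, 210, 110, 0],
    [105, 248, 110, 0],
    [121, 286, 110, 0],
    [137, 324, 110, 0],
    [150, 350, 110, 0],
    [156, 367, 100, 0],
    [156, 367, 80, 0],
    [156, 367, 80, 0],
    [156, 367, 80, 0]
  ]
}}

```text
time: 29.8
tool_pos: [610.0, -39.9, 50.7]
tcp_rot: [1.154, 1.559, 2.661]
contact_force: [-0.4, -0.4, -1.2]
grip_width: 61.5
```

{"method": "carry_out", "body": {
  "rows": [
    [0, 0, -10, 0],
    [0, 0, -18, 0],
    [0, 0, -23, 0],
    [0, 0, -27, 0],
    [0, 0, -27, 0]
  ]
}}

```text
time: 30.22
tool_pos: [609.9, -40.3, 23.9]
tcp_rot: [1.155, 1.559, 2.661]
contact_force: [-0.5, 0.3, -1.6]
grip_width: 61.3
```

{"method": "carry_out", "body": {
  "rows": [
    [0, 0, 0, 0],
    [0, 0, 0, 0],
    [0, 0, 0, 0],
    [0, 0, 0, 0],
    [0, 0, 20, 0],
    [0, 0, 60, 0],
    [0, 0, 100, 0],
    [0, 0, 120, 0],
    [-28, 28, 130, 0],
    [-56, 56, 130, 0],
    [-84, 84, 130, 0],
    [-112, 112, 130, 0],
    [-135, 140, 130, 0],
    [-140, 170, 130, 0],
    [-140, 200, 130, 0],
    [-140, 200, 130, 0]
  ],
  "hand": 78
}}

```text
time: 31.55
tool_pos: [469.2, 163.9, 154.5]
tcp_rot: [0.954, 1.559, 2.464]
contact_force: [-0.1, -0.1, 0.1]
grip_width: 77.7
```

```bash
python3 - <<'E'
from h import *
st()
t=snap('top','t13');s=snap('side','s13')
for d in discs(t,72): print(d)
hsv=cv2.cvtColor(t,cv2.COLOR_RGB2HSV);m=(((hsv[...,0]<5)|(hsv[...,0]>175))&(hsv[...,1]>180)&(hsv[...,2]>50)).astype(np.uint8)
n,l,a,c=cv2.connectedComponentsWithStats(m)
for i in range(1,n):
    if a[i][4]>80:print('red',a[i],c[i],ray('top',*c[i],20))
E
```

```text
t 31.55 tcp [469.2 163.9 154.5] jaw 86.5 F [-0.1 -0.1  0.1] w 77.7 q6 -1.34
('green', np.float64(293.0), np.float64(175.0), np.int32(17), np.int32(13), np.int32(52), [593.0, -37.0])
('orange', np.float64(185.5), np.float64(50.0), np.int32(34), np.int32(33), np.int32(631), [959.0, 291.0])
('red', np.float64(331.0), np.float64(224.0), np.int32(21), np.int32(21), np.int32(324), [452.0, -151.0])
('white', np.float64(293.0), np.float64(172.0), np.int32(31), np.int32(31), np.int32(332), [602.0, -37.0])
('white', np.float64(295.5), np.float64(170.5), np.int32(18), np.int32(18), np.int32(252), [607.0, -44.0])
red [ 466   52   46   44 1314] [490.96575342  73.3196347 ] [ 929.14204202 -650.61531865   20.        ]
red [321 214  21  21 335] [330.94328358 223.56716418] [ 451.44306979 -159.89383347   20.        ]
```

{"method": "carry_out", "body": {
  "rows": [
    [-2, -38, 0, 0],
    [-5, -76, 0, 0],
    [-8, -114, 0, 0],
    [-10, -152, 0, 0],
    [-12, -190, 0, 0],
    [-15, -228, 0, 0],
    [-18, -266, 0, 0],
    [-19, -300, 0, 0],
    [-20, -321, -30, 0],
    [-20, -321, -65, 0],
    [-20, -321, -100, 0],
    [-20, -321, -130, 0],
    [-20, -321, -155, 0],
    [-20, -321, -155, 0],
    [-20, -321, -155, 0]
  ]
}}

```text
time: 32.9
tool_pos: [448.7, -161.2, -1.5]
tcp_rot: [1.161, 1.556, 2.669]
contact_force: [-0.0, -0.3, -0.3]
grip_width: 78.1
```

{"method": "carry_out", "body": {
  "rows": [
    [2, 5, 0, 0],
    [2, 5, -10, 0],
    [2, 5, -18, 0],
    [2, 5, -24, 0],
    [2, 5, -29, 0],
    [2, 5, -29, 0],
    [2, 5, -29, 0]
  ]
}}

```text
time: 33.48
tool_pos: [450.5, -156.1, -30.7]
tcp_rot: [1.161, 1.556, 2.669]
contact_force: [1.1, -0.1, -0.1]
grip_width: 78.4
```

{"method": "carry_out", "body": {
  "rows": [
    [0, 0, 0, 0],
    [0, 0, 0, 0],
    [0, 0, 0, 0],
    [0, 0, 0, 0],
    [0, 0, 0, 0],
    [0, 0, 0, 0]
  ],
  "hand": 45
}}

```text
time: 33.98
tool_pos: [450.7, -156.2, -30.6]
tcp_rot: [1.164, 1.556, 2.672]
contact_force: [0.7, -1.6, 0.8]
grip_width: 61.5
```

{"method": "carry_out", "body": {
  "rows": [
    [0, 0, 15, 0],
    [0, 0, 50, 0],
    [0, 0, 85, 0],
    [0, 0, 115, 0],
    [22, 17, 130, 0],
    [50, 38, 130, 0],
    [80, 60, 130, 0],
    [110, 82, 130, 0],
    [135, 101, 130, 0],
    [150, 112, 125, 0],
    [157, 117, 110, 0],
    [157, 117, 100, 0],
    [157, 117, 100, 0],
    [157, 117, 100, 0]
  ]
}}

```text
time: 35.15
tool_pos: [606.2, -39.5, 68.5]
tcp_rot: [1.225, 1.553, 2.732]
contact_force: [-0.5, -0.1, -0.6]
grip_width: 61.1
```

{"method": "carry_out", "body": {
  "rows": [
    [0, 0, -10, 0],
    [0, 0, -18, 0],
    [0, 0, -23, 0],
    [1, 0, -27, 0],
    [1, 0, -27, 0]
  ]
}}

```text
time: 35.57
tool_pos: [607.1, -39.8, 41.8]
tcp_rot: [1.232, 1.553, 2.739]
contact_force: [-0.2, 0.1, -0.9]
grip_width: 61.5
```

{"method": "carry_out", "body": {
  "rows": [
    [0, 0, 0, 0],
    [0, 0, 0, 0],
    [0, 0, 0, 0],
    [0, 0, 0, 0],
    [0, 0, 20, 0],
    [0, 0, 60, 0],
    [0, 0, 100, 0],
    [0, 0, 120, 0],
    [-28, -28, 130, 0],
    [-56, -56, 130, 0],
    [-84, -84, 130, 0],
    [-112, -112, 130, 0],
    [-135, -140, 130, 0],
    [-140, -175, 130, 0],
    [-140, -215, 130, 0],
    [-140, -250, 130, 0],
    [-140, -280, 130, 0],
    [-140, -300, 130, 0],
    [-140, -300, 130, 0]
  ],
  "hand": 82
}}

```text
time: 37.15
tool_pos: [466.5, -343.9, 171.3]
tcp_rot: [1.315, 1.554, 2.818]
contact_force: [-1.4, 0.1, 0.3]
grip_width: 82.1
```

```bash
python3 - <<'E'
from h import *
st()
t=snap('top','t14');s=snap('side','s14')
for d in discs(t,92): print(d)
print('flask',flask_side(t)[:3])
A=cv2.resize(t[130:280,150:350],(400,300),interpolation=cv2.INTER_CUBIC);B=cv2.resize(s[120:270,190:390],(400,300),interpolation=cv2.INTER_CUBIC)
cv2.imwrite('pics/c14.png',np.hstack([A,B])[:,:,::-1])
for i,z in enumerate((32,52,72,92)):print(z,proj('top',[607.2,-42.3,z]),proj('side',[607.2,-42.3,z]))
E
```

```text
t 37.15 tcp [ 466.5 -343.9  171.3] jaw 86.1 F [-1.4  0.1  0.3] w 82.1 q6 -2.26
('orange', np.float64(185.5), np.float64(50.0), np.int32(34), np.int32(33), np.int32(588), [952.0, 288.0])
('red', np.float64(295.5), np.float64(170.0), np.int32(20), np.int32(21), np.int32(310), [606.0, -42.0])
('white', np.float64(293.5), np.float64(172.0), np.int32(30), np.int32(31), np.int32(278), [600.0, -37.0])
flask [([117, 136, 11, 11, 95], [121.8, 140.9]), ([213, 186, 4, 18, 32], [215.0, 195.1]), ([115, 237, 10, 15, 71], [119.5, 244.2])]
32 [[293.79764243 171.46283762]] [[251.95844083 188.59543159]]
52 [[294.36082313 170.89081324]] [[251.98542996 184.06614642]]
72 [[294.94220754 170.30029928]] [[252.01277177 179.47767488]]
92 [[295.54269276 169.69038458]] [[252.04047322 174.82884921]]
```

View pics/c14.png

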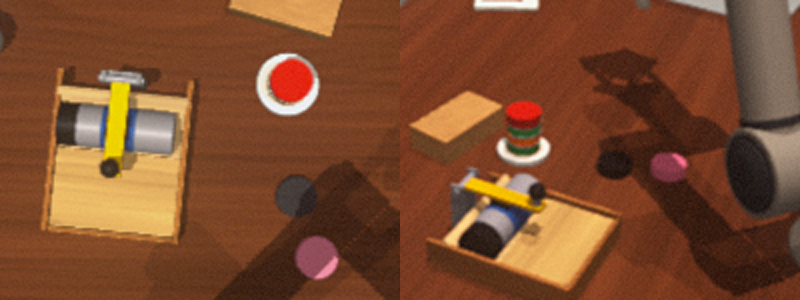

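```bash
python3 - <<'E'
from h import *
p=[531.04,206.96];y=-.0677;c,s=np.cos(y),np.sin(y)
for t in(-.03,0,.03,.06,.1):
  x=70-128*np.cos(t)+28*np.sin(t);Q=[p[0]+c*x,p[1]+s*x,99+128*np.sin(t)+28*np.cos(t)]
  print(t,proj('top',Q).round(1),proj('side',Q).round(1))
for n,(u,v) in(('t14',(204,213)),('s14',(258,215)),('t13',(204,213)),('s13',(258,215))):
  g=cv2.cvtColor(cv2.imread(f'pics/{n}.png'),cv2.COLOR_BGR2GRAY)[v-10:v+11,u-10:u+11]
  yy,xx=np.where(g<55);print(n,len(xx),xx.mean()+u-10,yy.mean()+v-10, xx.min()+u-10,xx.max()+u-10,yy.min()+v-10,yy.max()+v-10)
E
```

```text
-0.03 [[205.4 214.4]] [[259.3 215.9]]
0 [[205.3 214.1]] [[259.1 214.9]]
0.03 [[205.1 213.8]] [[258.9 213.8]]
0.06 [[205.  213.5]] [[258.6 212.7]]
0.1 [[204.8 213. ]] [[258.2 211.2]]
t14 33 204.54545454545453 213.57575757575756 201 208 210 217
s14 57 257.36842105263156 216.43859649122808 248 262 212 225<stdin>:8: RuntimeWarning: Mean of empty slice.
  ret = ret.dtype.type(ret / rcount)
Traceback (most recent call last):
ValueError: zero-size array to reduction operation minimum which has no identity
```

```bash
python3 - <<'E'
from h import *
s=snap('side','s15');t=snap('top','t15')
g=cv2.cvtColor(s,cv2.COLOR_RGB2GRAY)
n,l,a,c=cv2.connectedComponentsWithStats((g[205:224,248:270]<60).astype(np.uint8))
for i in range(1,n):
    if a[i][4]>10:print('knob side',a[i],c[i]+[248,205])
print([d for d in discs(t,92) if d[0] in('red','white')])
st()
E
```

```text
knob side [ 7  7  9  9 55] [258.50909091 215.69090909]
[('red', np.float64(295.5), np.float64(170.0), np.int32(20), np.int32(21), np.int32(310), [606.0, -42.0]), ('white', np.float64(293.0), np.float64(172.0), np.int32(31), np.int32(31), np.int32(282), [600.0, -35.0])]
t 37.35 tcp [ 467.1 -338.7  171.7] jaw 86.4 F [ 0.4 -1.2  0.7] w 82.1 q6 -2.26
```

Knob side v = 215.7 (theta ≈ 0), and the stack is unchanged. I'm handing the job in.

```bash
python3 -c "
from plant import *
print(close_job())"
```

```text
the job is handed in; nothing more can be done
None
```

The job is done and handed in at about 37 s of the 210 s allowed; no verdict was reported.

**What I did:**
- **Arm up:** I swung the hold-down arm to about 1.55 rad by gripping its knob.
- **Flask:** I rolled it along the deck with open fingers until it dropped into the vee, then backed off so it settled untouched with the arm still up.
- **Arm down:** I closed the arm onto the flask until it met about 24 N.
- **Stack:** The three tins that were there (green, orange, green) went onto the base, with the red lid on top. No blue tin showed in any picture.

**Last checks:**
- **Lid:** it sits at about (606, -42) mm, against a base centre of (607, -42).
- **Tins:** each was measured within about 2 mm of the centre when it was placed.
- **Hold-down arm:** the side camera puts it at about 0 rad. The top camera fits 0 to 0.06, because it is less sensitive there.
- **Flask:** it lay parallel in the vee, about 1 pixel (3 mm) from where it should be along its axis.
- **Bottle, mug and snack box:** none of them looked moved. The robot stood clear of everything.

**What disagreed:**
- **Tool height:** the reported height was about 35 mm lower than the real fingertips, so my first grip on the knob closed above it. I found the offset in the pictures and by touching the table, and corrected for it.
- **Sideways reading:** the reported y was about 3 mm too high, which I also corrected for.

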